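Unlatch the child-locked weekly pill organizer

ROBOT

A 6-joint arm with a two-finger parallel gripper is mounted at the origin on the work surface. World frame = base frame: x ahead of the robot, y to its left, z up, the work surface at z = 0. Lengths are in mm, angles in rad, forces in N, time in s.
With the tool pointing down it reaches from about 400 to 925 mm from the base axis. Payload 12.5 kg.
Tool frame: the origin (TCP) lies midway between the tips of the shut fingers; the grasp point (between the pads) lies 19 mm behind it; z points along the fingers, y is the direction in which the jaws open and shut (so a half turn about z gives the same grasp; the last joint's range is limited). The gripper opens to 95 mm and grips with 3 to 60 N. Pads are 20 mm wide; open, the fingers measure 119 mm over their backs; the gripper's body (75 mm by 180 mm) begins 59 mm behind the grasp point.
Start: joints at [-1.333, 0.491, 1.559, -0, 1.092, -0.106], TCP at [210.69, -588.436, 214.661] pointing down, gripper open.
Joint ranges: [-3.1, 3.1], [-0.84, 2.19], [0.05, 2.79], [-1.13, 4.28], [0.06, 2.93], [-2.69, 2.69]. Speed limits (rad/s): [2.22, 2.22, 2.79, 3.14, 3.14, 3.14].

INTERFACE

Orientations are given as [roll, pitch, yaw] about the fixed x, y, z axes, in that order (R = Rz(yaw) Ry(pitch) Rx(roll)).
In Python, from cell import env gives the robot as it stands.
- The arm moves only by the tool drive_tool, never from a script. Its argument "increments" is a list of rows, each a list of 2 entries, a list of its own where there are three numbers: the shift along the tool's x, y, z as a fraction of full scale, then the turn, a rotation vector about the tool's x, y, z as a fraction of full scale. In form: [[[x, y, z], [ax, ay, az]], ...]. A call has 1 to 5 rows; each row shifts and turns the commanded pose from where the row before left it, along the tool's axes as they then stand; what a row does not reach is not made up. Full scale, the value 1, is 30 mm for a shift and 0.08 rad for a turn. A row lasts 1/12 s, in which the tool goes at most 41.7 mm and 7.16 degrees, less where a joint would pass 70% of its speed; a pose out of reach is approached as far as the arm can. A call with a number of a shift or a turn outside -1 to 1 is refused whole. A call with a gripper value outside its range is refused whole. "jaw" is the opening, from -1 (shut) to 1 (fully open), so that 0 is half open, set as the call begins (left out, the last holds). The fingers move at their own pace and stop on an object; the grip force is fixed at half the most. Time passes only in rows, so rows that do not move let the fingers close. It gives the time, the measured TCP pose, the force and the opening at its end, in the units of the state.
- env.state(): the state, without advancing time (a new reading comes with each control period).
- env.read_camera(name): name is "scene" or "top" or "wrist"; returns a dict with "pixels" (480x640x3 uint8, blue, green, red), "vertical_fov" (degrees; the focal length in pixels is half the picture's height over the tangent of half this angle, whatever the lens; pixels are square), "cx", "cy" (the principal point, pixels), "world_to_cam" (4x4, takes a point from world to camera coordinates). Camera axes: x right, y down, z forward; pixel columns grow to the right and rows downward; lengths in mm; the calibration is good to about 2 mm. A picture is of the moment at which its call begins. There is no depth.
- env.job_done(): hands the job in, once; it reports no verdict.
Trained networks look in a picture, given as the dict that the camera call returned (one of the last four; its "shot" number tells which), for a name from the list of things; names that differ only in an ending like _2 or _b are one class to them, and where a whole thing is asked for, a point or a joint stands for the part that bears it (a point fixed in the world has none). Each returns a list of dicts, best first, with "score" (0 to 1); they miss things now and then, are a little off and sometimes report something else, mostly with a low value. They report only what shows in the picture. A call takes as long as a camera call. They do not tell look-alikes from the thing itself.
- env.boxes_of(target, picture): "point" ([x, y, z] in mm, in world coordinates, good to about 4 mm: the middle of the surface that is visible of it).
- env.tip_of(target, picture): "point" ([x, y, z] in mm, in world coordinates, good to about 4 mm: a listed point, or the origin of a listed thing).
The state is a dict: "t": time; "joints": joint angles; "qvel": joint speeds; "tau": joint torques, N m; "eef_pos": TCP position; "tcp_rot": TCP orientation; "ft_force": force on the tool from outside, world axes, zero at the start; "moment": the same for the moment, N m; "opening": opening from 0.0 (shut) to 1.0 (fully open).
Only numpy, scipy, OpenCV 4.12 (cv2) and the standard library are available. Lean on these libraries where they do the work, as an engineer would, in place of code of your own. Each camera call takes 0.05 s, during which the arm holds its last target.

TASK

Unlatch the long seven-lid pill organizer on the counter: slide its child-lock tab all the way aside, then push the round release button that it covered fully in, where it stays. Leave the child lock of the short four-lid organizer as it is.

Things in the scene. Friction and masses are not known exactly. Their poses are not given: they have to be found in the camera images.
- week_organizer: Long orange pill organizer, fixed to the counter, 84 (x) by 193 (y) by 24 mm high; origin: centre of its underside. A row of seven snap lids (tops 27 mm above the counter) runs along y on its +x side; on its -x side is a flat deck 24 mm above the counter with the lock. It is turned at most 25 degrees from having its lids away from the robot.
- week_tab (a joint): White lock tab's slide along the organizer's +y, m: 0 covers the button (starts 0 to 0.006), 0.050 (stop) is fully aside. 2 N moves it; it stays where left. A cover 40 (x) by 38 (y) mm, top face 42 mm above the counter; on it an upright fin to push or pinch, 30 (x) by 10 (y) mm, up to 64 mm above the counter, centred at x -20 mm, y -40 mm + this value in the organizer's frame.
- week_button (a joint): White round release button, 26 mm across, centred at x -20, y -40 mm in the long organizer's frame, pressed straight down, m: 0 out (top 36 mm above the counter), 0.007 (hard stop) fully in (top 29 mm). About 4 N moves it; no spring, it stays where left. The tab covers it until slid aside.
- short_tab (a joint): Lock tab of the other, short orange organizer (four lids, 112 mm long, otherwise alike), m: 0 closed to 0.050 open; starts at 0 to 0.006 and is to be left alone. The two stand 0.3 to 0.5 m apart, one left and one right of the robot's centre line; either may be on either side.
Not all that is in view belongs to the job. Leave any purple look-alike of the part that bears short_tab alone.

How it is judged:
By the outcome, as a careful person would: the job done as asked, in the order asked, and still so for the second after the job is handed in, with the robot touching nothing.
It also fails if it takes over 38 s, if anything falls off the work surface, if the arm or the gripper's body presses on something with over 40 N, if the wrist force passes 120 N, or if a joint passes its speed limit or range.

## Working session

There is one attempt and no reset: what is moved stays moved. The work goes in short steps, Python scripts to look and compute and a tool call to move; the robot and the scene stay as the last step left them, time stands still between calls to the robot, and variables do not carry over. Pictures are saved under pics/ and viewed, and the job is handed in when it is done.

Besides the shell and the picture viewer there is one more tool, called as a command line: name --argument value ..., lists and objects as JSON in quotes. drive_tool: Moves the arm, as the interface text tells. Its arguments: {"type":"object","properties":{"increments":{"type":"array","items":{"type":"array"}},"jaw":{"type":"number"}},"required":["increments"]}

```bash
mkdir -p pics; cat > h.py <<'E'
import numpy as np, cv2
from cell import env
def proj(p,w):
    M=np.array(p["world_to_cam"]);c=M[:3,:3]@np.array(w,float)+M[:3,3]
    f=240/np.tan(np.radians(p["vertical_fov"])/2)
    return p["cx"]+f*c[0]/c[2],p["cy"]+f*c[1]/c[2]
def unproj(p,u,v,z):
    M=np.array(p["world_to_cam"]);f=240/np.tan(np.radians(p["vertical_fov"])/2)
    R=M[:3,:3];o=-R.T@M[:3,3];d=R.T@np.array([(u-p["cx"])/f,(v-p["cy"])/f,1])
    return o+d*(z-o[2])/d[2]
E
python3 - <<'E'
from h import *
for n in ["top","scene"]:
    p=env.read_camera(n);cv2.imwrite(f"pics/{n}1.png",p["pixels"])
    for t in ["week_organizer","week_tab","week_button","short_tab"]:
        for k,f in [("box",env.boxes_of),("tip",env.tip_of)]:
            for r in f(t,p)[:4]: print(n,t,k,np.round(r["point"]),round(r["score"],2),np.round(proj(p,r["point"])))
s=env.state();print(s["t"],s["eef_pos"],s["tcp_rot"],s["ft_force"])
E
```

```text
top week_organizer box [565. 242.  23.] 0.73 [149. 175.]
top week_organizer tip [568. 247.   3.] 0.9 [150. 176.]
top week_tab box [544. 204.  43.] 0.91 [168. 186.]Traceback (most recent call last):
  File "<stdin>", line 6, in <module>
ValueError: it knows: week_organizer
```

```bash
python3 - <<'E'
from h import *
for n in ["top","scene"]:
    p=env.read_camera(n);cv2.imwrite(f"pics/{n}1.png",p["pixels"])
    for t in ["week_organizer","week_tab","week_button","short_tab"]:
        for k,f in [("box",env.boxes_of),("tip",env.tip_of)]:
          try:
            for r in f(t,p)[:4]: print(n,t,k,np.round(r["point"]),round(r["score"],2),np.round(proj(p,r["point"])))
          except ValueError as e: pass
s=env.state();print(s["t"],s["eef_pos"],s["tcp_rot"],s["ft_force"])
E
```

```text
top week_organizer box [562. 244.  26.] 0.94 [147. 177.]
top week_tab box [546. 204.  39.] 0.65 [169. 185.]
top short_tab box [ 545. -212.   41.] 0.92 [421. 180.]
top short_tab box [ 331. -124.   40.] 0.88 [372. 311.]
scene week_organizer box [580. 244.  23.] 0.87 [466. 334.]
scene week_organizer tip [562. 244.  -1.] 0.57 [465. 337.]
scene week_tab box [559. 213.  42.] 0.92 [449. 310.]
scene short_tab box [ 347. -122.   43.] 0.78 [297. 204.]
scene short_tab box [ 561. -212.   40.] 0.64 [204. 254.]
0.8 [ 210.69650514 -588.43250267  214.68679726] [3.14147578e+00 2.33952507e-05 3.43828575e-01] [0.23984807 0.41422037 0.09530892]
```

View pics/top1.png

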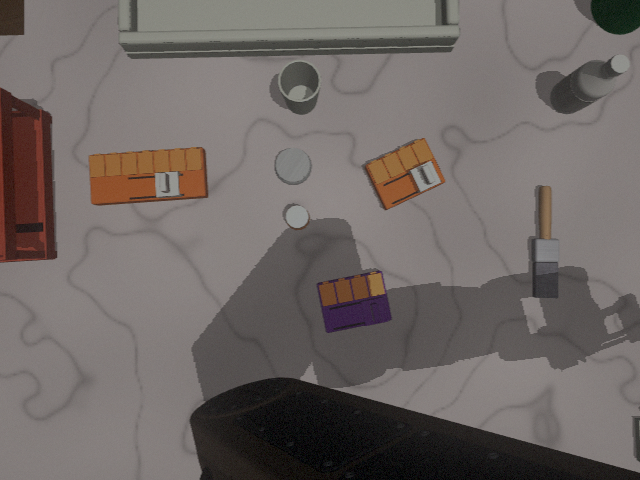

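View pics/scene1.png

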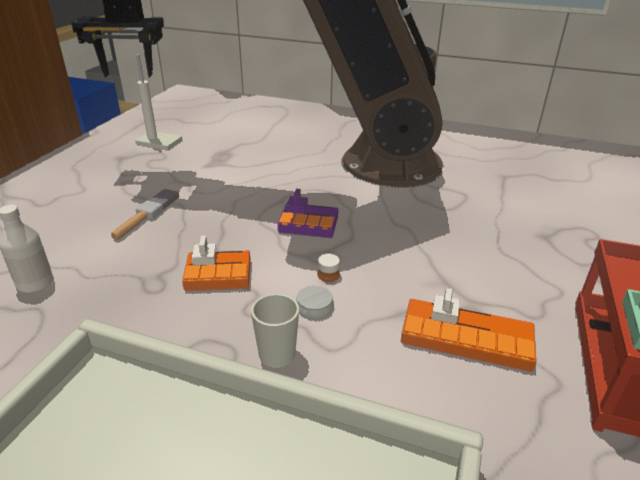

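Top view: long seven-lid orange organizer at (148,176), with its white tab at (167,184). Things it could be taken for are the short orange one with four lids at (404,173) and the purple look-alike at (354,301). The long one is the target. Next I check it in a close crop and get its yaw.

```bash
python3 - <<'E'
from h import *
p=env.read_camera("top");im=p["pixels"]
c=im[130:225,70:225];cv2.imwrite("pics/crop1.png",cv2.resize(c,None,fx=5,fy=5,interpolation=cv2.INTER_CUBIC))
for n in ["top","scene"]:
    if n=="scene": p=env.read_camera(n);im=p["pixels"]
    hsv=cv2.cvtColor(im,cv2.COLOR_BGR2HSV)
    m=cv2.inRange(hsv,(6,150,80),(22,255,255))
    N,l,st,ce=cv2.connectedComponentsWithStats(cv2.morphologyEx(m,cv2.MORPH_CLOSE,np.ones((7,7))))
    for i in range(1,N):
        if st[i,4]>800:
            ys,xs=np.where(l==i)
            W=np.array([unproj(p,x,y,25)[:2] for x,y in zip(xs,ys)],np.float32)
            print(n,st[i],cv2.minAreaRect(W))
M=np.array(p["world_to_cam"])
E
```

```text
top [  13  117   33  133 2491] ((557.3455810546875, 440.8216247558594), (222.068603515625, 48.020973205566406), 2.283480644226074)
top [ 366  138   79   71 2585] ((558.9185791015625, -188.22406005859375), (83.25482177734375, 110.37206268310547), 23.94977378845215)
top [  90  148  116   56 4973] ((564.521484375, 244.0487060546875), (83.98500061035156, 190.77342224121094), 2.467329740524292)
top [ 320  275   59   31 1069] ((367.3011169433594, -88.44972229003906), (38.352935791015625, 93.04155731201172), 9.90615177154541)
scene [ 578  242   62  194 8131] ((459.9278259277344, 448.6468811035156), (88.60552978515625, 477.7755432128906), 82.38182067871094)
scene [ 183  251   67   39 2083] ((574.9319458007812, -181.553955078125), (105.01107788085938, 110.93098449707031), 24.29966926574707)
scene [ 402  299  134   72 5650] ((578.9043579101562, 245.82252502441406), (102.48576354980469, 190.48684692382812), 2.8273024559020996)
```

View pics/crop1.png

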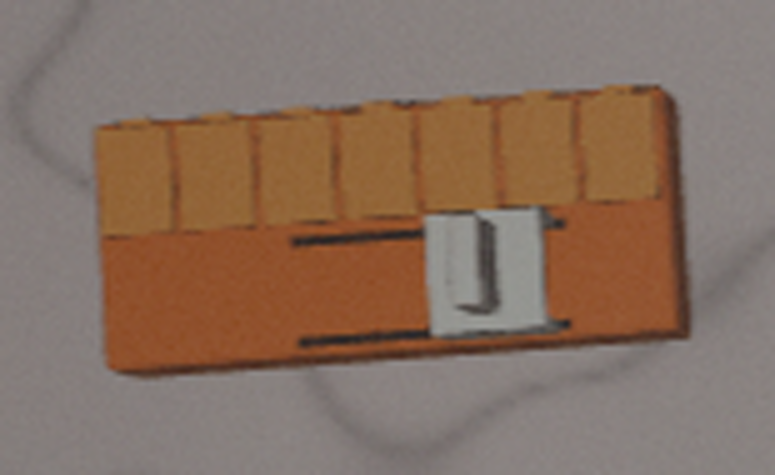

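The crop confirms seven lids, a white tab and a fin at about (478,262) in the crop. Turning the tool to the organizer's yaw and shutting the jaw on the way.

drive_tool --increments '[[[0,0,0],[0,0,0.92]],[[0,0,0],[0,0,0.92]],[[0,0,0],[0,0,0.92]],[[0,0,0],[0,0,0.92]],[[0.49,-0.96,0],[0,0,0]]]' --jaw -1

```text
t: 1.32
eef_pos: [222.5, -561.9, 214.2]
tcp_rot: [3.14, 0.0, 0.042]
ft_force: [0.6, -0.5, -0.7]
opening: 0.708
```

drive_tool --increments '[[[0.49,-0.96,0],[0,0,0]],[[0.49,-0.96,0],[0,0,0]],[[0.49,-0.96,0],[0,0,0]],[[0.49,-0.96,0],[0,0,0]],[[0.49,-0.96,0],[0,0,0]]]'

```text
t: 1.73
eef_pos: [290.6, -410.1, 214.7]
tcp_rot: [3.141, -0.0, 0.049]
ft_force: [0.4, -0.4, -0.6]
opening: 0.355
```

```bash
python3 - <<'E'
from h import *
p=env.read_camera("top")
th=np.array
def w(x,y): return unproj(p,70+x/5,130+y/5,24)[:2]
for a,b in [((110,372),(685,337)),((300,343),(570,322)),((293,241),(565,222)),((105,235),(655,200))]:
    A,B=w(*a),w(*b);d=A-B;print(A.round(),B.round(),np.degrees(np.arctan2(-d[0],d[1])).round(2))
s=env.state();print(s["t"],s["eef_pos"],s["tcp_rot"])
E
```

```text
[518. 337.] [525. 145.] 2.2
[526. 274.] [531. 183.] 3.18
[561. 276.] [565. 185.] 2.75
[564. 339.] [572. 154.] 2.39
1.7833 [ 291.80627845 -405.58262663  214.77249062] [-3.13953106e+00 -1.36548366e-04  5.04546421e-02]
```

drive_tool --increments '[[[0.49,-0.96,0],[0,0,0]],[[0.49,-0.96,0],[0,0,0]],[[0.49,-0.96,0],[0,0,0]],[[0.49,-0.96,0],[0,0,0]],[[0.49,-0.96,0],[0,0,0]]]'

```text
t: 2.2
eef_pos: [356.9, -262.7, 214.8]
tcp_rot: [3.141, -0.0, 0.049]
ft_force: [0.4, -0.1, 0.1]
opening: 0.01
```

drive_tool --increments '[[[0.49,-0.96,0],[0,0,0]],[[0.49,-0.96,0],[0,0,0]],[[0.49,-0.96,0],[0,0,0]],[[0.49,-0.96,0],[0,0,0]],[[0.49,-0.96,0],[0,0,0]]]'

```text
t: 2.62
eef_pos: [423.3, -115.1, 214.9]
tcp_rot: [3.141, -0.001, 0.049]
ft_force: [0.8, -0.7, -0.1]
opening: 0.006
```

drive_tool --increments '[[[0.49,-0.96,0],[0,0,0]],[[0.49,-0.96,0],[0,0,0]],[[0.49,-0.96,0],[0,0,0]],[[0.49,-0.96,0],[0,0,0]],[[0,0,0],[0,0,0]]]'

```text
t: 3.03
eef_pos: [477.5, 5.0, 214.8]
tcp_rot: [-3.141, -0.001, 0.053]
ft_force: [0.3, -0.2, -0.4]
opening: 0.004
```

```bash
python3 - <<'E'
from h import *
s=env.state();print(s["t"],s["eef_pos"],s["tcp_rot"],s["opening"])
p=env.read_camera("wrist");cv2.imwrite("pics/w1.png",p["pixels"])
for t in ["week_organizer","week_tab"]:
    for r in env.boxes_of(t,p)[:3]: print(t,np.round(r["point"]),round(r["score"],2),np.round(proj(p,r["point"])))
for r in env.tip_of("week_organizer",p)[:3]: print("tip",np.round(r["point"]),round(r["score"],2))
import pickle;pickle.dump(p,open("w1.pkl","wb"))
E
```

```text
3.0333 [477.4644354    5.04396034 214.76090423] [-3.14117573e+00 -1.25000609e-03  5.25884922e-02] 0.003984375647932114
week_organizer [567. 218.  27.] 0.87 [ 96. 100.]
week_tab [546. 203.  41.] 0.77 [108. 125.]
tip [564. 250.   0.] 0.63
```

View pics/w1.png

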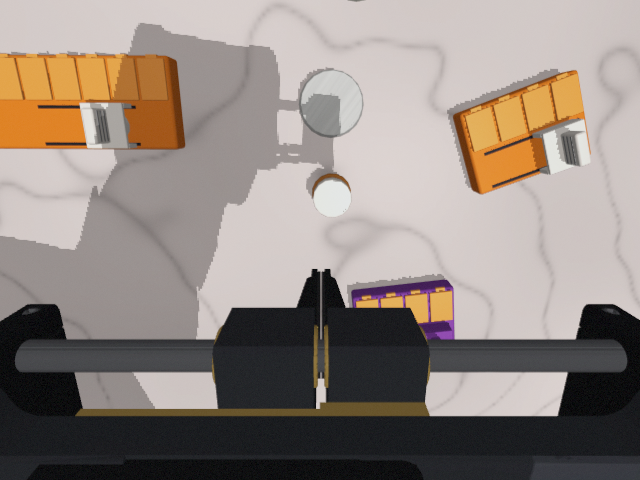

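drive_tool --increments '[[[0.43,-0.84,0],[0,0,0.1]],[[0.43,-0.84,0],[0,0,0]],[[0.43,-0.84,0],[0,0,0]],[[0.43,-0.84,0],[0,0,0]],[[0.43,-0.84,0],[0,0,0]]]'

```text
t: 3.65
eef_pos: [535.4, 129.8, 214.8]
tcp_rot: [3.141, -0.0, 0.039]
ft_force: [0.6, -0.3, -0.3]
opening: 0.005
```

drive_tool --increments '[[[0.43,-0.84,0],[0,0,0]],[[0,0,1],[0,0,0]],[[0,0,1],[0,0,0]],[[0,0,1],[0,0,0]],[[0,0,0],[0,0,0]]]'

```text
t: 4.07
eef_pos: [544.5, 154.0, 120.1]
tcp_rot: [3.14, 0.008, 0.04]
ft_force: [-0.6, -0.3, -0.9]
opening: 0.004
```

```bash
python3 - <<'E'
from h import *
s=env.state();print(s["t"],s["eef_pos"],s["tcp_rot"],s["opening"])
for n in ["wrist","top"]:
    p=env.read_camera(n);cv2.imwrite(f"pics/{n}2.png",p["pixels"])
    for r in env.boxes_of("week_tab",p)[:3]: print(np.round(r["point"]),round(r["score"],2),np.round(proj(p,r["point"])))
    if n=="wrist":
        def W(a,z=24): 
            a=np.array(a)
            return a
        import pickle;pickle.dump(p,open("w2.pkl","wb"))
E
```

```text
4.0667 [544.52356573 154.04442025 120.07249231] [3.14043603 0.0077335  0.03982869] 0.0035821239265922504
[553. 206.  41.] 0.73 [248. 225.]
```

View pics/wrist2.png

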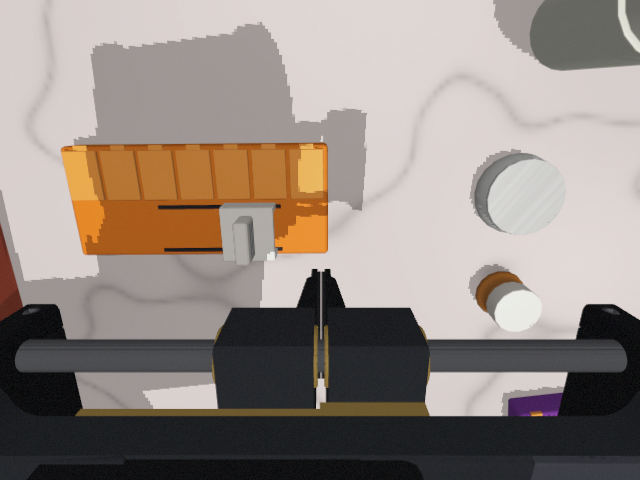

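Wrist view: seven-lid box with its deck corners at about (85,254) and (328,252), tab cover spanning (220..274, 205..262), fin at (243,240), fingertips at (321,272). Converting these to world positions.

```bash
python3 - <<'E'
from h import *
import pickle;p=pickle.load(open("w2.pkl","rb"))
for n,u,v,z in [("deckBR",328,252,24),("deckBL",85,254,24),("lidTR",328,145,27),("lidTL",64,148,24),("railA",165,249,24),("railB",282,248,24),("covTR",274,205,42),("covBR",274,260,42),("covTL",220,205,42),("finTopBL",235,264,64),("finTopBR",252,264,64),("finTopTL",235,221,64),("finTopTR",251,219,64)]:
    print(n,unproj(p,u,v,z).round(1))
im=p["pixels"][130:290,200:350];cv2.imwrite("pics/c2.png",cv2.resize(im,None,fx=5,fy=5,interpolation=cv2.INTER_CUBIC)[:600*1])
print(proj(p,env.state()["eef_pos"]))
E
```

```text
deckBR [528.3 147.1  24. ]
deckBL [519. 337.  24.]
lidTR [609.9 151.   27. ]
lidTL [600.  339.5  24. ]
railA [525.7 274.1  24. ]
railB [530.2 183.1  24. ]
covTR [568.5 187.2  42. ]
covBR [527.2 187.1  42. ]
covTL [567.  224.9  42. ]
finTopBL [532.2 210.6  64. ]
finTopBR [532.7 199.2  64. ]
finTopTL [562.2 209.7  64. ]
finTopTR [563.9 199.3  64. ]
(np.float64(317.94399686894866), np.float64(287.4948134909063))
```

View pics/c2.png

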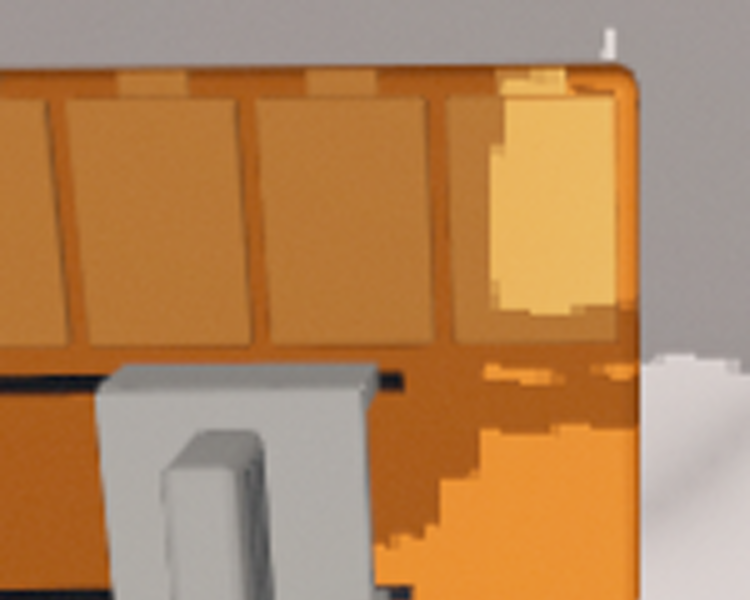

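drive_tool --increments '[[[0.1,0,0.9],[0,0,-0.05]],[[0,0,0.9],[0,0,0]],[[0,0,0.4],[0,0,0]],[[0,0,0],[0,0,0]],[[0,0,0],[0,0,0]]]'

```text
t: 4.68
eef_pos: [550.5, 155.7, 60.0]
tcp_rot: [-3.142, -0.001, 0.045]
ft_force: [-0.6, 0.3, 0.6]
opening: 0.002
```

drive_tool --increments '[[[-0.08,-0.4,0.4],[0,0,0]],[[0,-0.4,0],[0,0,0]],[[0,0,0],[0,0,0]],[[0,0,0],[0,0,0]]]'

```text
t: 5.02
eef_pos: [546.3, 180.9, 47.1]
tcp_rot: [-3.142, -0.001, 0.047]
ft_force: [1.1, -0.7, -0.0]
opening: 0.002
```

drive_tool --increments '[[[0,-0.3,0],[0,0,0]],[[0,-0.3,0],[0,0,0]],[[0,-0.3,0],[0,0,0]],[[0,-0.3,0],[0,0,0]],[[0,-0.3,0],[0,0,0]]]'

```text
t: 5.43
eef_pos: [544.3, 225.7, 46.8]
tcp_rot: [3.141, -0.0, 0.046]
ft_force: [0.6, -2.6, 2.0]
opening: 0.004
```

drive_tool --increments '[[[0,-0.1,0],[0,0,0]],[[0,-0.1,0],[0,0,0]],[[0,0,0],[0,0,0]]]'

```text
t: 5.68
eef_pos: [543.9, 231.3, 46.5]
tcp_rot: [-3.142, -0.0, 0.046]
ft_force: [0.4, 0.4, -0.3]
opening: 0.005
```

drive_tool --increments '[[[0,-0.1,0],[0,0,0]],[[0,-0.1,0],[0,0,0]]]'

```text
t: 5.85
eef_pos: [543.6, 236.5, 46.5]
tcp_rot: [3.141, 0.0, 0.045]
ft_force: [-0.1, -2.0, 0.1]
opening: 0.002
```

drive_tool --increments '[[[0,-0.07,0],[0,0,0]],[[0,0,0],[0,0,0]]]'

```text
t: 6.02
eef_pos: [543.5, 239.0, 46.5]
tcp_rot: [3.141, 0.0, 0.045]
ft_force: [-0.3, -0.9, -0.6]
opening: 0.004
```

drive_tool --increments '[[[0,-0.07,0],[0,0,0]],[[0,0,0],[0,0,0]]]'

```text
t: 6.18
eef_pos: [543.4, 241.0, 46.5]
tcp_rot: [3.141, 0.0, 0.045]
ft_force: [-0.4, -1.9, -0.9]
opening: 0.006
```

drive_tool --increments '[[[0,-0.07,0],[0,0,0]],[[0,0,0],[0,0,0]]]'

```text
t: 6.35
eef_pos: [543.3, 242.6, 46.5]
tcp_rot: [3.141, 0.001, 0.046]
ft_force: [0.7, -6.1, 1.4]
opening: 0.007
```

drive_tool --increments '[[[0,-0.07,0],[0,0,0]],[[0,0,0],[0,0,0]]]'

```text
t: 6.52
eef_pos: [543.2, 243.1, 46.5]
tcp_rot: [3.138, 0.001, 0.046]
ft_force: [1.5, -17.2, 2.6]
opening: 0.003
```

drive_tool --increments '[[[0,-0.07,0],[0,0,0]],[[0,0,0],[0,0,0]]]'

```text
t: 6.68
eef_pos: [543.1, 243.6, 46.5]
tcp_rot: [3.136, 0.002, 0.046]
ft_force: [0.9, -30.2, 4.9]
opening: 0.005
```

```bash
python3 - <<'E'
from h import *
p=env.read_camera("wrist");cv2.imwrite(f"pics/w3.png",p["pixels"])
for r in env.boxes_of("week_tab",p)[:3]: print(np.round(r["point"]),round(r["score"],2),np.round(proj(p,r["point"])))
print(env.state()["ft_force"])
E
```

```text
[556. 261.  40.] 0.61 [288. 259.]
[  1.15855951 -29.21568051   4.58563195]
```

View pics/w3.png

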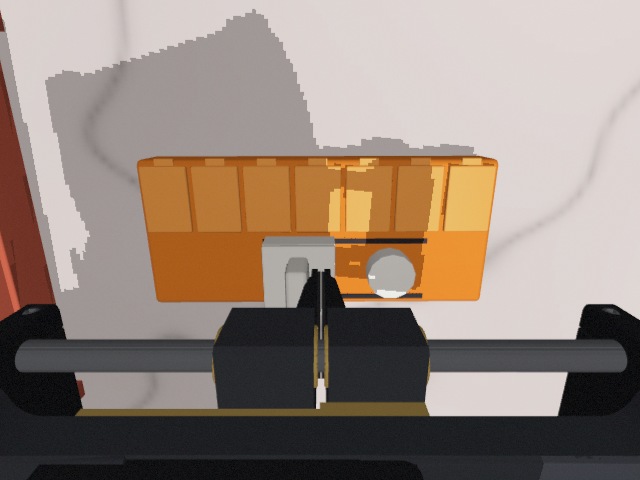

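The tab is against its stop: the push force ramped to 30 N. The button is exposed at (391,272). Measuring it, then backing off.

```bash
python3 - <<'E'
from h import *
p=env.read_camera("wrist")
print(unproj(p,391,272,36))
for r in env.boxes_of("week_button",p)[:3]: print(np.round(r["point"]),round(r["score"],2),np.round(proj(p,r["point"])))
E
```

```text
[549.05339367 205.46803777  36.        ]
[550. 202.  37.] 0.66 [397. 272.]
```

drive_tool --increments '[[[0,0.3,0],[0,0,0]],[[0,0.6,0],[0,0,0]],[[0,0.4,0],[0,0,0]],[[0,0,0],[0,0,0]]]'

```text
t: 7.22
eef_pos: [545.2, 206.6, 46.6]
tcp_rot: [3.141, 0.0, 0.044]
ft_force: [0.3, -1.2, 0.0]
opening: 0.008
```

drive_tool --increments '[[[0.07,0.1,0],[0,0,0]],[[0,0,0.2],[0,0,0]],[[0,0,0],[0,0,0]]]'

```text
t: 7.47
eef_pos: [547.0, 205.7, 39.7]
tcp_rot: [3.141, 0.001, 0.046]
ft_force: [-0.4, 0.4, -0.9]
opening: 0.0
```

drive_tool --increments '[[[0,0,0.1],[0,0,0]],[[0,0,0.1],[0,0,0]],[[0,0,0],[0,0,0]]]'

```text
t: 7.72
eef_pos: [547.1, 205.7, 34.1]
tcp_rot: [3.142, 0.0, 0.046]
ft_force: [0.0, 0.1, 0.2]
opening: 0.007
```

drive_tool --increments '[[[0,0,0.07],[0,0,0]],[[0,0,0],[0,0,0]]]'

```text
t: 7.88
eef_pos: [547.1, 205.5, 32.3]
tcp_rot: [-3.142, 0.0, 0.046]
ft_force: [0.2, -0.4, -0.2]
opening: 0.003
```

drive_tool --increments '[[[0,0,0.07],[0,0,0]],[[0,0,0],[0,0,0]]]'

```text
t: 8.05
eef_pos: [547.2, 205.4, 30.2]
tcp_rot: [3.142, -0.0, 0.045]
ft_force: [0.1, 1.0, 0.1]
opening: 0.003
```

drive_tool --increments '[[[0,0,0.07],[0,0,0]],[[0,0,0],[0,0,0]]]'

```text
t: 8.22
eef_pos: [547.3, 205.3, 29.2]
tcp_rot: [-3.142, -0.001, 0.045]
ft_force: [-2.8, 1.6, 13.5]
opening: 0.003
```

drive_tool --increments '[[[0,0,0.07],[0,0,0]],[[0,0,0],[0,0,0]]]'

```text
t: 8.38
eef_pos: [547.4, 205.4, 29.0]
tcp_rot: [-3.141, -0.002, 0.046]
ft_force: [-10.1, -1.6, 35.5]
opening: 0.009
```

Hard stop felt at z = 29.0 with 35 N. Retreating straight up, then checking.

drive_tool --increments '[[[0,0,-0.4],[0,0,0]],[[0,0,-1],[0,0,0]],[[0,0,-1],[0,0,0]],[[0,0.5,-1],[0,0,0]],[[0,0.8,0],[0,0,0]]]'

```text
t: 8.8
eef_pos: [550.9, 167.5, 133.2]
tcp_rot: [-3.141, -0.008, 0.048]
ft_force: [0.2, -0.0, 0.2]
opening: 0.005
```

drive_tool --increments '[[[0,1,0],[0,0,0]],[[0,1,0],[0,0,0]],[[0,0,0],[0,0,0]],[[0,0,0],[0,0,0]]]'

```text
t: 9.13
eef_pos: [551.8, 105.1, 128.2]
tcp_rot: [3.141, 0.0, 0.043]
ft_force: [-1.0, 0.5, 0.1]
opening: 0.006
```

```bash
python3 - <<'E'
from h import *
s=env.state();print(s["t"],s["eef_pos"],s["ft_force"])
for n in ["wrist","top","scene"]:
    p=env.read_camera(n);im=p["pixels"]
    for t in ["week_tab","week_button","short_tab"]:
      for r in env.boxes_of(t,p)[:3]: print(n,t,np.round(r["point"]),round(r["score"],2),np.round(proj(p,r["point"])))
    if n=="scene": im=cv2.resize(im[230:380,140:560],None,fx=1.9,fy=1.9,interpolation=cv2.INTER_CUBIC)
    cv2.imwrite(f"pics/{n}4.png",im)
E
```

```text
9.1333 [551.80435859 105.05340097 128.16857281] [-1.02346511  0.5199085   0.11203945]
wrist week_tab [552. 253.  42.] 0.58 [119. 228.]
wrist week_button [551. 207.  31.] 0.75 [187. 228.]
top short_tab [ 334. -127.   43.] 0.86 [373. 309.]
top short_tab [ 549. -214.   40.] 0.65 [422. 177.]
scene week_tab [558. 258.  42.] 0.88 [480. 316.]
scene week_tab [ 561. -214.   40.] 0.48 [203. 254.]
scene week_button [553. 203.  31.] 0.74 [442. 312.]
scene short_tab [ 348. -120.   42.] 0.88 [298. 205.]
scene short_tab [ 563. -214.   39.] 0.55 [203. 255.]
```

View pics/wrist4.png

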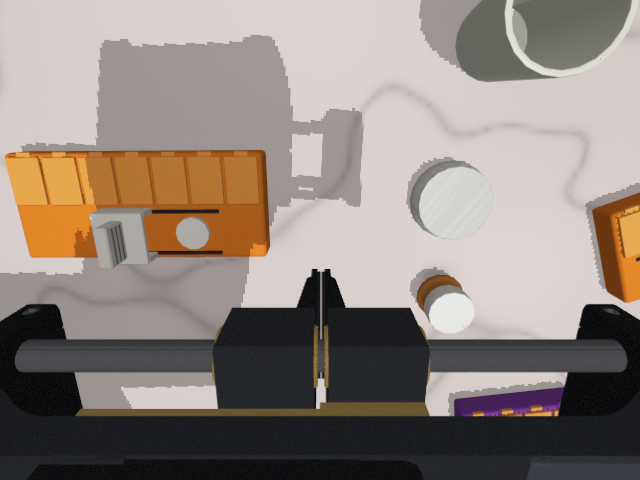

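View pics/scene4.png

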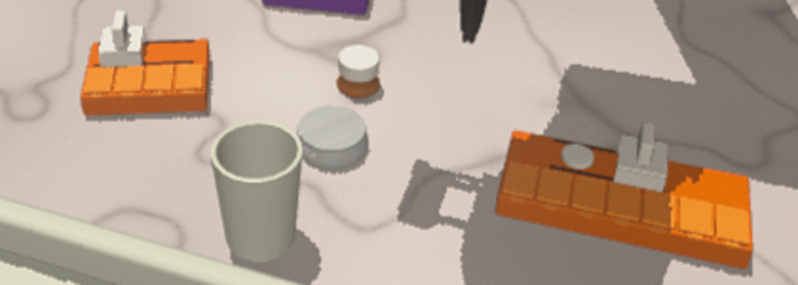

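Wrist view: the tab sits aside at (120,230) and the button is low at (193,233). The tab is at y≈253, which is 50 mm from closed. The button top is at about 29–31 mm. The short organizer's tab has not moved.

```bash
python3 -c "
from cell import env
print(env.job_done(), env.state()['t'])"
```

```text
the job is handed in; nothing more can be done
the job is handed in; nothing more can be done
```

The long seven-lid organizer is unlatched and the job is handed in, at about 9.3 s on the robot's clock. With the shut fingers I pushed the tab's fin along the organizer's +y to its stop, backed off, pressed the button fully in, and withdrew up and clear.

- **Tab:** it reached its stop, where the push force climbed to 30 N. Afterwards the wrist camera put it at y≈253 mm, about 50 mm from closed. The scene camera put it at about 258 mm, a few millimetres off.
- **Button:** the fingertips stopped at z = 29.0 mm with about 35 N, which is the fully-in height. Below 34 mm I felt no clear resistance until near the stop, although about 4 N was expected. Afterwards the cameras put its top at about 31 mm, within their 4 mm error.
- **Left alone:** the short four-lid organizer's tab and the purple look-alike were never approached at low height. Both were seen in the same places as at the start, to within a few millimetres.
- **Detector misses:** the last top view did not report the long organizer's tab or button. The scene view also labelled the short organizer's tab as the long one's, with a low score of 0.48.

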